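# Lock the mallet-head blank in the drill jig

### The arm

A 6-joint arm with a two-finger parallel gripper is mounted at the origin on the work surface. World frame = base frame: x ahead of the robot, y to its left, z up, the work surface at z = 0. Lengths are in mm, angles in rad, forces in N, time in s.
With the tool pointing down it reaches from about 275 to 1000 mm from the base axis. Payload 8.4 kg.
Tool frame: the origin (TCP) lies between the finger pads; the fingertips stand 8 mm ahead of it and the grasp point (between the pads) lies 11 mm behind it (tcp_to_tips is the distance from the TCP to the fingertips, in mm); z points along the fingers, y is the line along which they close (so a half turn about z gives the same grasp; the last joint's range is limited). The gripper opens to 85 mm and grips with 20 to 120 N. Pads are 22 mm wide; open, the fingers measure 114 mm over their backs; the gripper's body (76 mm by 85 mm) begins 54 mm behind the grasp point. The pads swing forward as they close: fully open they stand 13 mm farther back than shut.
Start: joints at [-1.192, 0.353, 1.633, -0, 1.155, -0.002], TCP at [232.288, -580.233, 239.281] pointing down, gripper open.
Joint ranges: [-2.63, 2.63], [-0.92, 2.1], [0.06, 2.66], [-1.3, 4.44], [0, 2.69], [-3.02, 3.02]. Speed limits (rad/s): [2.22, 2.22, 2.79, 3.14, 3.14, 3.14].

### API

Orientations are given as [roll, pitch, yaw] about the fixed x, y, z axes, in that order (R = Rz(yaw) Ry(pitch) Rx(roll)).
In Python, from rig import * gives the robot as it stands.
- The arm moves only by the tool step_arm, never from a script. Its argument "motion" is a list of rows, each an object with "claw": the finger opening in mm, from 0 to 85.4; "delta_pos": the shift along the tool's x, y, z in mm, a list of three; "turn": the turn about the tool's z in rad. In form: [{"claw": claw, "delta_pos": [dx, dy, dz], "turn": turn}, ...]. A call has 1 to 8 rows; each row shifts and turns the commanded pose from where the row before left it, along the tool's axes as they then stand; what a row does not reach is not made up. A row lasts 1/12 s, in which the tool goes at most 41.7 mm and 7.16 degrees, less where a joint would pass 70% of its speed; a pose out of reach is approached as far as the arm can. A call is refused whole if a number of a shift passes 41.7 or a number of a turn 0.125, either way. A call with a gripper value outside its range is refused whole. The fingers move at their own pace and stop on an object; "force" is the grip in N (left out, the last holds). Time passes only in rows, so rows that do not move let the fingers close. It gives the time, the measured TCP pose, the force, the opening and the grip force at its end, in the units of the state.
- sense(): the state, without advancing time (a new reading comes with each control period).
- grab_frame(name): name is "scene" or "top" or "wrist"; returns a dict with "img" (384x512x3 uint8, red, green, blue), "vertical_fov" (degrees; the focal length in pixels is half the picture's height over the tangent of half this angle, whatever the lens; pixels are square), "cx", "cy" (the principal point, pixels), "R" (3x3) and "t" (3): a world point X has camera coordinates R X + t. Camera axes: x right, y down, z forward; pixel columns grow to the right and rows downward; lengths in mm; the calibration is good to about 2 mm. The wrist camera is an equidistant fisheye: a pixel r from the principal point sees the ray r / f radians off the axis. A picture is of the moment at which its call begins. There is no depth.
- sign_off(): hands the job in; it is judged then, once.
The state is a dict: "clock": time; "qpos": joint angles; "qvel": joint speeds; "joint_efforts": joint torques, N m; "eef_pos": TCP position; "tcp_rot": TCP orientation; "contact_force": force on the tool from outside, world axes, zero at the start; "wrist_torque": the same for the moment, N m; "opening": opening from 0.0 (shut) to 1.0 (fully open); "grasp_force": force on a finger pad.
Only numpy, scipy, OpenCV 4.12 (cv2) and the standard library are available. Lean on these libraries where they do the work, as an engineer would, in place of code of your own. Each camera call takes 0.05 s, during which the arm holds its last target. There are 200 camera calls.

### The job

The beech block in the drill jig is to be clamped ready for drilling. With a finger, push the clamp strap round over the block until it is fully home against the cam stud, then push the cam lever all the way down so that the strap is clamped tight on the block. It is all done by pushing: pick nothing up, leave the block in its seat and everything else where it is, and finish clear of the jig.

Things in the scene. Friction and masses are not known exactly. Their poses are not given: they have to be found in the camera images.
- fixture: swing-strap drill jig screwed to the bench: an aluminium base plate 140 mm (its x) by 200 mm (its y) by 15 mm thick. Origin at the centre of the plate's underside, on the bench; its z is up. A pivot post stands at its (0, +65) mm with a nut on top at 91 mm height; a stud with a cam lever on top stands at its (0, -65) mm. Between them the beech block sits in a seat of low stops at (0, 0)
- clamp_bar: the clamp strap: a dark flat bar 26 mm wide, 12 mm thick, 172 mm long, turning on the pivot post, 68 to 80 mm above the bench. Origin on the pivot axis at bench height; the bar runs from there along its own -y. At 65 mm it carries a drill bush (foot 18 mm across, down to 56.5 mm height; flange up to 84 mm). Its -x side is the plain trailing side that a finger pushes
- slot (a point): the slot for the cam stud in the strap's free end, 130 mm from the pivot axis, at half the strap's thickness; 14 mm wide, open on the strap's +x (leading) side
- strap (a joint): swing of the strap about the upright pivot post, rad: 0 = fully home across the block (parallel to the fixture's y, the slot's bottom stopped against the cam stud); grows as it is swung away; 1.57 = the strap points along the fixture's -x. Turns with light friction (0.05 N m) and stays where it is left
- lever (a joint): cam lever on the stud, rad: 0 = fully down (level, at its stop, strap clamped); 1.57 = upright (released). It swings about a pin parallel to the fixture's y and comes down towards the fixture's -x, the side the strap comes from. The cam begins to bear on the strap at about 1.2; it takes a few newtons at the tip, up to about 10 N to seat it at its stop; stiff enough to stay where it is left
- cam_pin (a point): the cam lever's pin, at the fixture's (0, -65) mm, 93.8 mm above the bench
- lever_tip (a point): top face of the lever's round end, in the middle: 65 mm from the pin along the lever and 8 mm above that line, on the face that is pushed. The end is a disc 22 mm across and 9 mm thick, steel; the lever reaches 76 mm from its pin, so upright it stands 170 mm above the bench
- pivot (a point): the strap's pivot axis at the fixture's (0, +65) mm, at the height of the strap's top, 80 mm above the bench
- strap_mid (a point): middle of the strap's thickness and width, 80 mm from the pivot axis, 74 mm above the bench
- block: the beech block to be drilled, a mallet-head blank 70 mm (along the fixture's x) x 40 x 40 mm, loose in its seat with 3 mm of play all round, its top 55 mm above the bench; origin at the centre of its underside
- pliers: loose pliers with red sleeved handles, 150 x 62 x 14 mm, lying flat on the bench left of the fixture; origin under the joint
- awl: loose awl, dark wooden handle 80 mm long and 26 mm thick with a thin steel point, lying on the bench on the near side of the fixture; origin under the handle
- spare_bush: loose spare drill bush, steel ring 20 mm across and 20 mm high, standing on the base plate beside the pivot post; origin at the centre of its underside
- mallet: loose finished wooden mallet, 220 mm long, head 75 x 40 x 40 mm, lying right of the fixture; origin under the handle, 100 mm from the head's centre
- spare_blank: loose spare beech block, 70 x 40 x 40 mm, like the one in the fixture but lying on the bench well to the left; origin at the centre of its underside
- jar: loose jar of brown glass, 56 mm across and 75 mm high, upright, well to the left; origin at the centre of its underside
- wax_tin: loose flat round tin, 71 mm across and 30 mm high, well to the left; origin at the centre of its underside
- concho: loose domed steel concho, 50 mm across and 8 mm high, lying beyond the fixture; origin at the centre of its underside

How it is judged:
By the outcome, as a careful person would: the job done as asked, in the order asked, and still so for the second after the job is handed in, with the robot touching nothing.
It also fails if it takes over 51 s, if anything falls off the work surface, if the arm or the gripper's body presses on something with over 40 N, if the wrist force passes 120 N, or if a joint passes its speed limit or range.

## Working session

There is one attempt and no reset: what is moved stays moved. The work goes in short steps, Python scripts to look and compute and a tool call to move; the robot and the scene stay as the last step left them, time stands still between calls to the robot, and variables do not carry over. Pictures are saved under pics/ and viewed, at most 13 in all, crops included, and the job is handed in when it is done.

Besides the shell and the picture viewer there is one more tool, called after "Call:" by a JSON object that holds its "method" and its "body". step_arm: Moves the arm, as the interface text tells. Its arguments: {"type":"object","properties":{"motion":{"type":"array","items":{"type":"object","properties":{"claw":{"type":"number"},"delta_pos":{"type":"array","items":{"type":"number"}},"turn":{"type":"number"}}}},"force":{"type":"number"}},"required":["motion"]}

```bash
mkdir -p pics; ls; cat > h.py <<'E'
from rig import *
import numpy as np, cv2
def foc(f): return f["img"].shape[0]/2/np.tan(np.radians(f["vertical_fov"])/2)
def ray(f,u,v,fish=False):
    F=foc(f); d=np.array([u-f["cx"],v-f["cy"]],float)
    if fish:
        r=np.hypot(*d); th=r/F; c=np.r_[d/max(r,1e-9)*np.sin(th),np.cos(th)]
    else: c=np.r_[d/F,1]
    R=np.array(f["R"]); return -R.T@np.array(f["t"]), R.T@(c/np.linalg.norm(c))
def onz(f,u,v,z,fish=False):
    o,d=ray(f,u,v,fish); return o+d*(z-o[2])/d[2]
def proj(f,X):
    c=np.array(f["R"])@np.array(X,float)+np.array(f["t"]); F=foc(f)
    return np.array([f["cx"]+F*c[0]/c[2],f["cy"]+F*c[1]/c[2]])
def tri(a,b):
    A=0;B=0
    for o,d in(a,b):
        P=np.eye(3)-np.outer(d,d);A=A+P;B=B+P@o
    return np.linalg.solve(A,B)
def save(f,n): cv2.imwrite("pics/"+n,cv2.cvtColor(f["img"],cv2.COLOR_RGB2BGR))
E
python3 - <<'E'
from h import *
import pickle
a=grab_frame("scene");b=grab_frame("top")
pickle.dump((a,b),open("f0.pkl","wb"))
save(a,"s0.png");save(b,"t0.png")
for f in(a,b): print(foc(f),f["cx"],f["cy"],-np.array(f["R"]).T@np.array(f["t"]),np.array(f["R"])[2])
print(sense())
E
```

```text
pics
369.31669233203615 257.5045441815034 194.578307271005 [1218.05073467  284.08323097  764.04143848] [-0.63890652 -0.27641702 -0.71790814]
453.09284799532554 253.31814649618173 188.73580250323246 [ 528.35914637   32.90615238 1294.5493362 ] [ 0.05340123 -0.01418391 -0.9984724 ]
{'clock': 0.1, 'qpos': array([-1.19242539e+00,  3.53565742e-01,  1.63405249e+00, -9.48642733e-06,
        1.15522809e+00, -2.40847483e-03]), 'qvel': array([ 0.00045488, -0.00069323, -0.00226524, -0.00025241, -0.00055919,
       -0.00126621]), 'joint_efforts': array([-1.86500860e-03, -6.06358767e+01, -3.42824864e+01, -1.34959678e-04,
        4.12564783e-03,  5.70020431e-08]), 'eef_pos': array([ 232.11414506, -579.84554005,  238.64808212]), 'tcp_rot': array([-3.14033897e+00,  5.65475236e-06,  3.80783248e-01]), 'contact_force': array([0.38371135, 0.50530544, 0.12464942]), 'wrist_torque': array([-0.04424902, -0.04423214,  0.00487843]), 'grasp_force': 0.0, 'opening': 1.00125651780145}
```

View pics/t0.png

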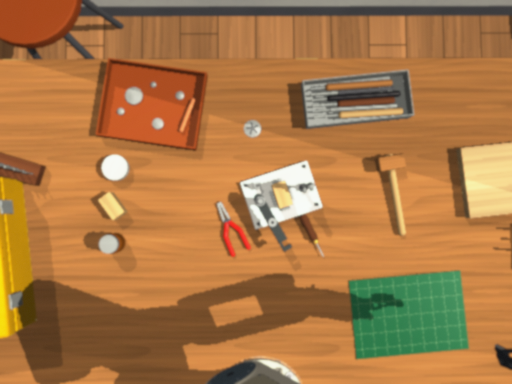

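View pics/s0.png

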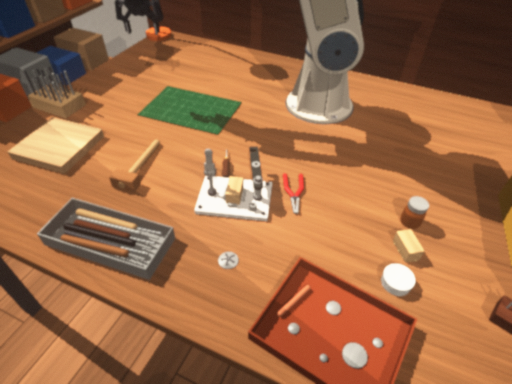

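The top view has the plate with corners near (240,182), (307,162), (322,207) and (258,229). The strap swings out toward the robot, from about (262,200) to (287,247). The lever is on the right near (307,187), the pliers at (232,230) and the awl at (312,233). I'll enlarge both views.

```bash
python3 - <<'E'
from h import *
import pickle
a,b=pickle.load(open("f0.pkl","rb"))
c1=cv2.resize(b["img"][155:260,225:335],None,fx=5,fy=5,interpolation=cv2.INTER_CUBIC)
c2=cv2.resize(a["img"][140:225,185:315],None,fx=6,fy=6,interpolation=cv2.INTER_CUBIC)
cv2.imwrite("pics/t1.png",c1[...,::-1]);cv2.imwrite("pics/s1.png",c2[...,::-1])
E
```

```text
(no output)
```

View pics/t1.png

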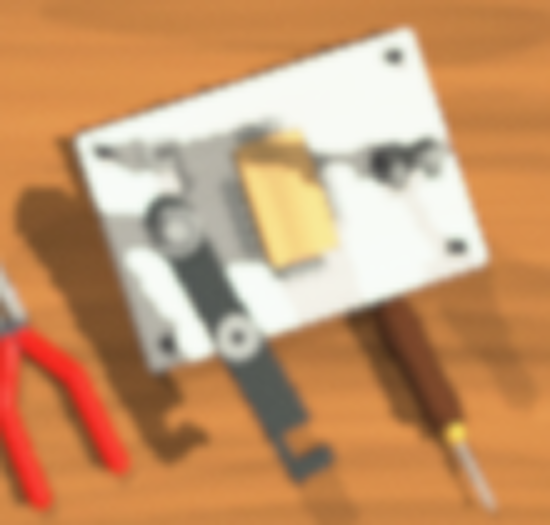

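View pics/s1.png

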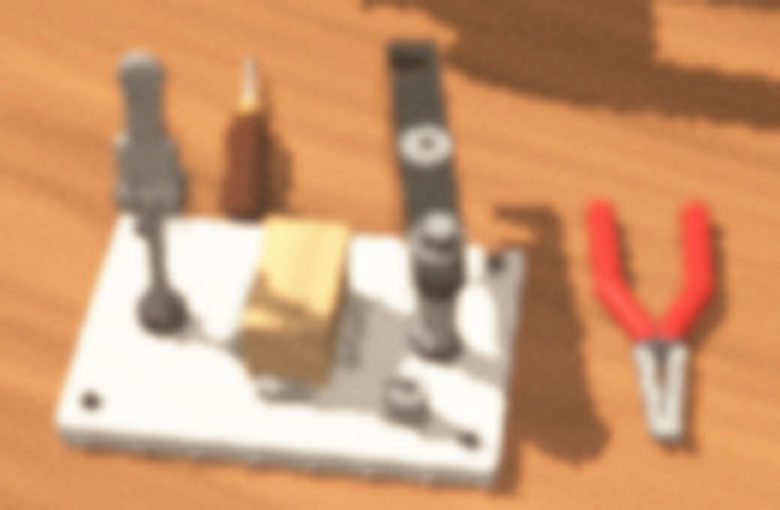

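```bash
python3 - <<'E'
from h import *
import pickle
a,b=pickle.load(open("f0.pkl","rb"))
T=lambda u,v:((u+.5)/5-.5+225,(v+.5)/5-.5+155)
S=lambda u,v:((u+.5)/6-.5+185,(v+.5)/6-.5+140)
# plate mask, top view, refine
hsv=cv2.cvtColor(b["img"],cv2.COLOR_RGB2HSV)
cs=[onz(b,*T(*p),15)[:2] for p in((75,138),(410,30),(490,262),(152,370))]
cs=np.array(cs);print(cs.round(1)); print([np.linalg.norm(cs[i]-cs[i-1]).round(1) for i in range(4)])
ss=np.array([onz(a,*S(*p),15)[:2] for p in((500,470),(60,428),(128,215),(522,252))]);print("scene",ss.round(1))
for C in(cs,ss):
    ctr=C.mean(0);ey=(C[0]-C[1]+C[3]-C[2]);th=np.arctan2(-ey[0],ey[1]);print("ctr",ctr.round(1),"yaw",th)
def t(n,p,q): print(n,tri(ray(b,*T(*p)),ray(a,*S(*q))).round(1))
t("nut",(178,226),(438,222)); t("bush",(238,338),(425,145)); t("levertip",(432,150),(140,60)); t("strapend",(300,470),(412,45))
E
```

```text
[[ 615.6   53.4]
 [ 675.7 -137.4]
 [ 543.6 -180.8]
 [ 484.4   10.9]]
[np.float64(137.9), np.float64(200.0), np.float64(139.1), np.float64(200.7)]
scene [[ 618.2   56.7]
 [ 680.8 -131.8]
 [ 545.8 -175. ]
 [ 485.4   10.8]]
ctr [579.8 -63.5] yaw 0.30246701086204625
ctr [582.5 -59.8] yaw 0.3176246986762103
nut [562.8  -1.5  95.4]
bush [503.3 -34.1  81.1]
levertip [ 597.4 -126.3  167.7]
strapend [433.8 -69.7  77.7]
```

Call:
{"method": "step_arm", "body": {"motion": [{"claw": 0,"delta_pos": [8,-8,0],"turn": 0},{"claw": 0,"delta_pos": [16,-16,0],"turn": 0},{"claw": 0,"delta_pos": [23,-23,0],"turn": 0},{"claw": 0,"delta_pos": [26,-26,0],"turn": 0},{"claw": 0,"delta_pos": [26,-26,0],"turn": 0},{"claw": 0,"delta_pos": [26,-26,0],"turn": 0},{"claw": 0,"delta_pos": [26,-26,0],"turn": 0},{"claw": 0,"delta_pos": [26,-26,0],"turn": 0}]}}

```text
clock: 0.77
eef_pos: [330.9, -347.6, 239.1]
tcp_rot: [-3.141, -0.0, 0.38]
contact_force: [0.2, -0.4, -1.0]
opening: 0.004
grasp_force: 0.0
```

Call:
{"method": "step_arm", "body": {"motion": [{"claw": 0,"delta_pos": [26,-26,0],"turn": 0},{"claw": 0,"delta_pos": [26,-26,0],"turn": 0},{"claw": 0,"delta_pos": [26,-26,0],"turn": 0},{"claw": 0,"delta_pos": [26,-26,0],"turn": 0},{"claw": 0,"delta_pos": [26,-26,0],"turn": 0},{"claw": 0,"delta_pos": [26,-26,0],"turn": 0},{"claw": 0,"delta_pos": [26,-26,0],"turn": 0},{"claw": 0,"delta_pos": [26,-26,0],"turn": 0}]}}

```text
clock: 1.43
eef_pos: [446.3, -77.3, 239.3]
tcp_rot: [-3.141, -0.0, 0.381]
contact_force: [1.1, -0.8, 0.0]
opening: 0.002
grasp_force: 0.0
```

Call:
{"method": "step_arm", "body": {"motion": [{"claw": 0,"delta_pos": [26,-26,0],"turn": 0},{"claw": 0,"delta_pos": [22,-22,0],"turn": 0},{"claw": 0,"delta_pos": [14,-14,0],"turn": 0},{"claw": 0,"delta_pos": [7,-7,0],"turn": -0.06},{"claw": 0,"delta_pos": [0,0,0],"turn": -0.07},{"claw": 0,"delta_pos": [0,0,0],"turn": 0},{"claw": 0,"delta_pos": [0,0,0],"turn": 0}]}}

```text
clock: 2.02
eef_pos: [484.4, 10.4, 239.1]
tcp_rot: [-3.141, 0.001, 0.509]
contact_force: [-0.5, -0.8, -0.2]
opening: 0.002
grasp_force: 0.0
```

```bash
python3 - <<'E'
from h import *
import pickle
w=grab_frame("wrist");pickle.dump(w,open("w1.pkl","wb"));save(w,"w1.png")
print(foc(w),w["cx"],w["cy"],-np.array(w["R"]).T@np.array(w["t"]),np.array(w["R"]).round(2))
a=grab_frame("scene");save(a,"s2.png")
E
```

```text
297.3186396354542 250.64023275993702 193.11340396470231 [547.56375956  45.81636748 375.18971924] [[ 0.49 -0.87 -0.  ]
 [-0.84 -0.47  0.29]
 [-0.25 -0.14 -0.96]]
```

View pics/w1.png

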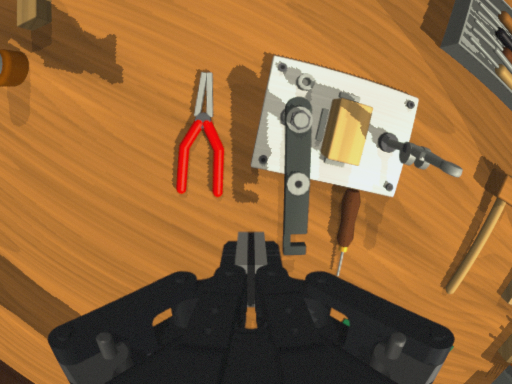

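The wrist view shows the nut at (299,119), the bush at (297,183), the strap's end at about (294,248) and the shut fingertips at (251,233). The lever runs from its base at (390,142) to its tip at about (455,171).

```bash
python3 - <<'E'
from h import *
import pickle
w=pickle.load(open("w1.pkl","rb"))
s=sense();p=s["eef_pos"];y=s["tcp_rot"][2]
o,d=ray(w,251,233,True)
# plane through tool axis perpendicular to tool x: tip face offset 11 toward camera(+x)
tx=np.array([np.cos(y),np.sin(y),0])
for off in(0,6,11):
    k=((p+off*tx-o)@tx)/(d@tx); print("tip",off,(o+k*d-p).round(1))
N=onz(w,299,118,91,True);B=onz(w,297.5,183,84,True)
print(N.round(1),B.round(1),np.linalg.norm((B-N)[:2]))
print("end",onz(w,294,255,80,True).round(1))
C=np.array([onz(w,*q,15,True)[:2] for q in((277,57),(418,98),(393,194),(253,166))]);ey=C[0]-C[1]+C[3]-C[2]
print(C.round(1),C.mean(0).round(1),np.arctan2(-ey[0],ey[1]))
th=np.arctan2(*(B-N)[1::-1]);print("strap ang",th,"lever tip",onz(w,452,171,165,True).round(1))
# finger back edges
for q in((237,233),(265,233),(222,255),(281,255)):
    o,d=ray(w,*q,True);k=((p+0*tx-o)@tx)/(d@tx);v=o+k*d-p;print(q,(v@np.array([np.sin(y),-np.cos(y),0])).round(1),v[2].round(1))
E
```

```text
tip 0 [ -0.3   0.6 -24.5]
tip 6 [  4.9   3.5 -11.3]
tip 11 [ 9.3  6.  -0.2]
[561.1   1.   91. ] [504.2 -32.7  84. ] 66.14181006275373
end [430.5 -75.2  80. ]
[[ 616.1   48.9]
 [ 676.8 -135.8]
 [ 547.5 -177.1]
 [ 485.3    8.3]] [581.4 -63.9] 0.32059938470849225
strap ang -2.6071380635704755 lever tip [ 593.8 -125.   165. ]
(237, 233) -9.0 -24.5
(265, 233) 7.6 -24.5
(222, 255) -15.4 2.9
(281, 255) 14.5 2.9
```

Call:
{"method": "step_arm", "body": {"motion": [{"claw": 0,"delta_pos": [8,6,10],"turn": 0},{"claw": 0,"delta_pos": [9,7,22],"turn": 0},{"claw": 0,"delta_pos": [0,0,35],"turn": 0},{"claw": 0,"delta_pos": [0,0,35],"turn": 0},{"claw": 0,"delta_pos": [0,0,30],"turn": 0},{"claw": 0,"delta_pos": [0,0,20],"turn": 0},{"claw": 0,"delta_pos": [0,0,10],"turn": 0},{"claw": 0,"delta_pos": [0,0,0],"turn": 0}]}}

```text
clock: 2.78
eef_pos: [504.7, 6.6, 75.5]
tcp_rot: [-3.14, 0.003, 0.509]
contact_force: [-0.7, 0.1, -0.2]
opening: -0.003
grasp_force: 0.0
```

```bash
python3 - <<'E'
from h import *
w=grab_frame("wrist");a=grab_frame("scene");print(sense()["eef_pos"],sense()["contact_force"])
c=a["img"][140:225,185:315];c=cv2.resize(c,None,fx=4,fy=4,interpolation=cv2.INTER_CUBIC)
x=w["img"][20:360,0:512]
o=np.zeros((340,520+276,3),np.uint8);o[:,:512]=x;o[:,520:]=c[:,120:396]
cv2.imwrite("pics/c2.png",o[...,::-1])
E
```

```text
[506.61635878   6.72479214  77.91258522] [-0.22778501  0.06686097  0.36725711]
```

View pics/c2.png

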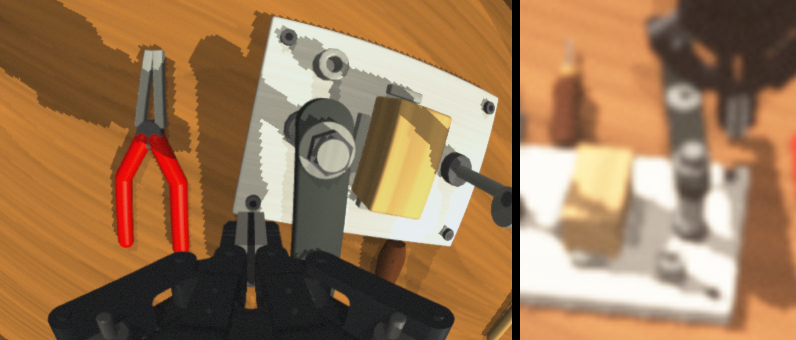

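The finger is on the trailing side of the strap with a gap to it, and well above the pliers. Next I push round the arc.

Call:
{"method": "step_arm", "body": {"motion": [{"claw": 0,"delta_pos": [0,5,0],"turn": 0},{"claw": 0,"delta_pos": [0,5,0],"turn": 0},{"claw": 0,"delta_pos": [-1,4,0],"turn": -0.05},{"claw": 0,"delta_pos": [-1.6,3.7,0],"turn": -0.08},{"claw": 0,"delta_pos": [-1.6,3.7,0],"turn": -0.08},{"claw": 0,"delta_pos": [-1.6,3.7,0],"turn": -0.08},{"claw": 0,"delta_pos": [-1.6,3.7,0],"turn": -0.08},{"claw": 0,"delta_pos": [-1.6,3.7,0],"turn": -0.08}]}}

```text
clock: 3.55
eef_pos: [519.2, -25.3, 78.6]
tcp_rot: [3.14, -0.001, 0.964]
contact_force: [-0.8, 1.7, 0.3]
opening: -0.002
grasp_force: 0.8
```

Call:
{"method": "step_arm", "body": {"motion": [{"claw": 0,"delta_pos": [-1.6,3.7,0],"turn": -0.08},{"claw": 0,"delta_pos": [-1.6,3.7,0],"turn": -0.08},{"claw": 0,"delta_pos": [-1.6,3.7,0],"turn": -0.08},{"claw": 0,"delta_pos": [-1.6,3.7,0],"turn": -0.08},{"claw": 0,"delta_pos": [0,0,0],"turn": 0},{"claw": 0,"delta_pos": [0,0,0],"turn": 0}]}}

```text
clock: 4.05
eef_pos: [529.2, -37.8, 78.2]
tcp_rot: [3.14, -0.0, 1.278]
contact_force: [-0.5, 0.3, -0.2]
opening: 0.004
grasp_force: 0.0
```

```bash
python3 - <<'E'
from h import *
w=grab_frame("wrist");a=grab_frame("scene");s=sense();print(s["eef_pos"],s["tcp_rot"],s["contact_force"],s["qpos"])
c=a["img"][125:225,185:285];c=cv2.resize(c,None,fx=3.4,fy=3.4,interpolation=cv2.INTER_CUBIC)
o=np.zeros((340,800,3),np.uint8);o[:,:455]=w["img"][20:360,57:512];o[:,458:798]=c
cv2.imwrite("pics/c3.png",o[...,::-1])
E
```

```text
[528.6482199  -37.52114745  77.82156477] [ 3.14066216e+00 -1.84467021e-04  1.27810124e+00] [0.262086   0.46451195 0.13842014] [-7.36731659e-02  4.22466381e-01  1.96263349e+00 -3.22486115e-05
  7.55544438e-01  2.19045467e-01]
```

View pics/c3.png

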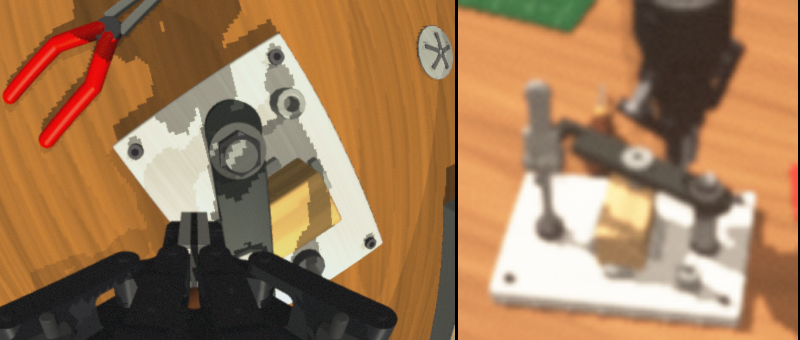

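The strap is following the finger and is now about 0.6 rad from home. The lever is still upright, at about (540,120) in the right panel.

Call:
{"method": "step_arm", "body": {"motion": [{"claw": 0,"delta_pos": [-1.6,3.7,0],"turn": -0.08},{"claw": 0,"delta_pos": [-1.6,3.7,0],"turn": -0.08},{"claw": 0,"delta_pos": [-1.6,3.7,0],"turn": -0.08},{"claw": 0,"delta_pos": [-1.6,3.7,0],"turn": -0.08},{"claw": 0,"delta_pos": [-1.6,3.7,0],"turn": -0.08},{"claw": 0,"delta_pos": [-1,2.3,0],"turn": -0.05},{"claw": 0,"delta_pos": [-1,2.3,0],"turn": -0.05},{"claw": 0,"delta_pos": [0,0,0],"turn": 0}]}}

```text
clock: 4.82
eef_pos: [549.2, -48.9, 77.1]
tcp_rot: [-3.139, -0.001, 1.782]
contact_force: [-3.8, -0.2, 3.7]
opening: -0.001
grasp_force: 2.4
```

Call:
{"method": "step_arm", "body": {"motion": [{"claw": 0,"delta_pos": [-1,2.3,0],"turn": -0.05},{"claw": 0,"delta_pos": [-1,2.3,0],"turn": -0.05},{"claw": 0,"delta_pos": [0,1,0],"turn": 0},{"claw": 0,"delta_pos": [0,1,0],"turn": 0}]}}

```text
clock: 5.15
eef_pos: [551.2, -49.5, 75.9]
tcp_rot: [-3.13, -0.003, 1.879]
contact_force: [-19.2, -5.3, 7.1]
opening: -0.001
grasp_force: 10.7
```

```bash
python3 - <<'E'
from h import *
w=grab_frame("wrist");a=grab_frame("scene");b=grab_frame("top");s=sense();print(s["eef_pos"],s["tcp_rot"],s["contact_force"],s["wrist_torque"])
c=a["img"][125:225,185:285];c=cv2.resize(c,None,fx=3.4,fy=3.4,interpolation=cv2.INTER_CUBIC)
o=np.zeros((600,800,3),np.uint8);o[:340,:455]=w["img"][20:360,57:512];o[:340,458:798]=c
o[345:595,:300]=cv2.resize(b["img"][155:230,235:325],(300,250),interpolation=cv2.INTER_CUBIC)
cv2.imwrite("pics/c4.png",o[...,::-1])
E
```

```text
[551.08559311 -49.53076689  75.92399395] [-3.13005655 -0.00333393  1.87884416] [-16.95010789  -4.19451617   6.40901356] [-0.72049334  2.81281888 -0.02880413]
```

View pics/c4.png

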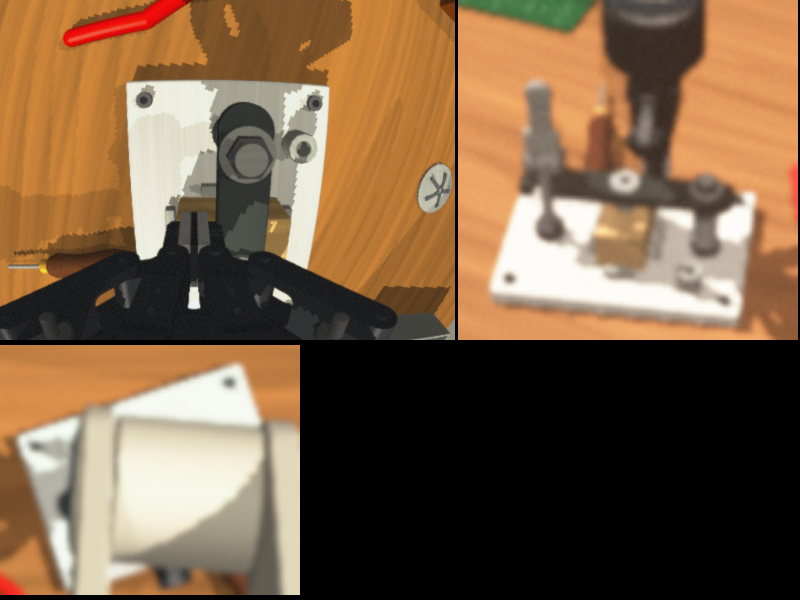

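The strap lies along the fixture's y with the stud in its slot, and about 18 N of push only moves the finger's command, so it is on its stop. I'll back off, lift and measure the angle.

Call:
{"method": "step_arm", "body": {"motion": [{"claw": 0,"delta_pos": [0,-4,0],"turn": 0},{"claw": 0,"delta_pos": [0,-10,0],"turn": 0},{"claw": 0,"delta_pos": [0,-6,-10],"turn": 0},{"claw": 0,"delta_pos": [0,0,-30],"turn": 0},{"claw": 0,"delta_pos": [0,0,-35],"turn": 0},{"claw": 0,"delta_pos": [0,0,-30],"turn": 0},{"claw": 0,"delta_pos": [0,0,-15],"turn": 0},{"claw": 0,"delta_pos": [0,0,-5],"turn": 0}]}}

```text
clock: 5.97
eef_pos: [540.0, -55.6, 206.5]
tcp_rot: [3.135, 0.003, 1.88]
contact_force: [0.4, 0.0, 0.1]
opening: 0.002
grasp_force: 0.0
```

```bash
python3 - <<'E'
from h import *
import pickle
w=grab_frame("wrist");a=grab_frame("scene");s=sense();print(s["eef_pos"],s["tcp_rot"],s["contact_force"])
pickle.dump((w,a),open("f5.pkl","wb"))
c=a["img"][125:225,185:285];c=cv2.resize(c,None,fx=2.8,fy=2.8,interpolation=cv2.INTER_CUBIC)
o=np.zeros((384,512+284,3),np.uint8);o[:,:512]=w["img"];o[:280,514:794]=c
cv2.imwrite("pics/c5.png",o[...,::-1])
E
```

```text
[538.70390601 -55.47307727 203.65900198] [3.13882598e+00 1.18190864e-03 1.88007338e+00] [-0.07896063  0.7637048  -0.96951997]
```

View pics/c5.png

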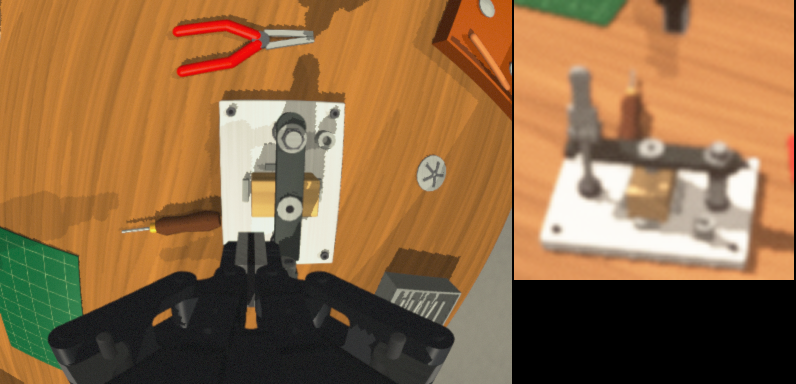

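The wrist view shows the nut at (292,137), the bush at (290,209), and plate corners at (220,101) and (344,102). The strap runs down the middle of the plate over the block, and the lever is upright in the scene view.

```bash
python3 - <<'E'
from h import *
import pickle
w,a=pickle.load(open("f5.pkl","rb"))
g=cv2.GaussianBlur(cv2.cvtColor(w["img"],cv2.COLOR_RGB2GRAY),(3,3),0).astype(float)
def edge(row,c0,sgn,n=14):
    d=np.diff(g[row])*sgn; k=c0-n//2+np.argmax(d[c0-n//2:c0+n//2]); 
    q=d[k-1:k+2]; return k+.5+(q[0]-q[2])/(2*(q[0]-2*q[1]+q[2])+1e-9)
def line(rows,c0,sgn,z):
    P=np.array([onz(w,edge(r,c0(r),sgn),r,z,True)[:2] for r in rows]);m=P.mean(0);v=np.linalg.svd(P-m)[2][0]
    v*=np.sign(v[1]);return m,np.arctan2(-v[0],v[1]),np.abs((P-m)@[v[1],-v[0]]).max()
R=range(160,250,6)
print("plateL",line(R,lambda r:221,1,15))
print("plateR",line(range(120,240,6),lambda r:int(344-(r-102)*.068),-1,15))
print("strapL",line(list(range(180,199,3))+list(range(222,232,3)),lambda r:276,-1,80))
print("strapR",line(list(range(155,168,3))+list(range(222,250,3)),lambda r:304 if r<200 else 301,1,80))
N=onz(w,292,137.5,91,True);B=onz(w,290,209,84,True);print(N,B,np.arctan2((B-N)[0],-(B-N)[1]))
E
```

```text
plateL (array([ 518.87796223, -100.7694192 ]), np.float64(0.30815505561672535), np.float64(0.3769724705610544))
plateR (array([642.57871938, -29.79156038]), np.float64(0.3096630357881121), np.float64(0.24847301860923304))
strapL (array([565.86589601, -63.32226093]), np.float64(0.31026093835095014), np.float64(0.2554657165552197))
strapR (array([594.0632106 , -64.00064851]), np.float64(0.304487541985282), np.float64(0.17671867197133673))
[5.59506955e+02 9.58113746e-02 9.10000000e+01] [581.18132317 -63.21676343  84.        ] 0.32983370576012444
```

Strap edges (0.310, 0.304 rad) match the plate edges (0.308, 0.310), and the centrelines agree to 0.2 mm, so the strap is home. Next is the far side of the lever.

Call:
{"method": "step_arm", "body": {"motion": [{"claw": 0,"delta_pos": [-12,9,0],"turn": 0},{"claw": 0,"delta_pos": [-22,17,0],"turn": 0},{"claw": 0,"delta_pos": [-22,18,0],"turn": 0},{"claw": 0,"delta_pos": [-20,16,0],"turn": 0},{"claw": 0,"delta_pos": [-9,7,0],"turn": 0},{"claw": 0,"delta_pos": [0,0,15],"turn": 0},{"claw": 0,"delta_pos": [0,0,18],"turn": 0},{"claw": 0,"delta_pos": [0,0,8],"turn": 0}]}}

```text
clock: 6.73
eef_pos: [625.8, -115.5, 157.7]
tcp_rot: [-3.137, -0.002, 1.88]
contact_force: [-0.9, 0.4, 0.1]
opening: -0.002
grasp_force: 0.0
```

Call:
{"method": "step_arm", "body": {"motion": [{"claw": 0,"delta_pos": [0,0,0],"turn": 0},{"claw": 0,"delta_pos": [0,0,0],"turn": 0}]}}

```text
clock: 6.9
eef_pos: [627.0, -115.5, 160.4]
tcp_rot: [-3.14, -0.001, 1.881]
contact_force: [0.1, -0.2, 0.1]
opening: 0.0
grasp_force: 0.0
```

```bash
python3 - <<'E'
from h import *
w=grab_frame("wrist");a=grab_frame("scene");s=sense();print(s["eef_pos"],s["tcp_rot"],s["contact_force"])
d=s["eef_pos"][:2]-[580,-63];t=.309;print(d@[np.cos(t),np.sin(t)],d@[-np.sin(t),np.cos(t)])
c=a["img"][100:210,175:285];c=cv2.resize(c,None,fx=3,fy=3,interpolation=cv2.INTER_CUBIC)
o=np.zeros((384,455+335,3),np.uint8);o[:,:455]=w["img"][:,30:485];o[:330,458:788]=c
cv2.imwrite("pics/c6.png",o[...,::-1])
E
```

```text
[ 628.1470121  -115.74136534  161.95100541] [3.14094808e+00 2.99688195e-04 1.88092187e+00] [ 0.11315002 -0.3476798   0.33064812]
29.827707055653242 -64.88523933350558
```

View pics/c6.png

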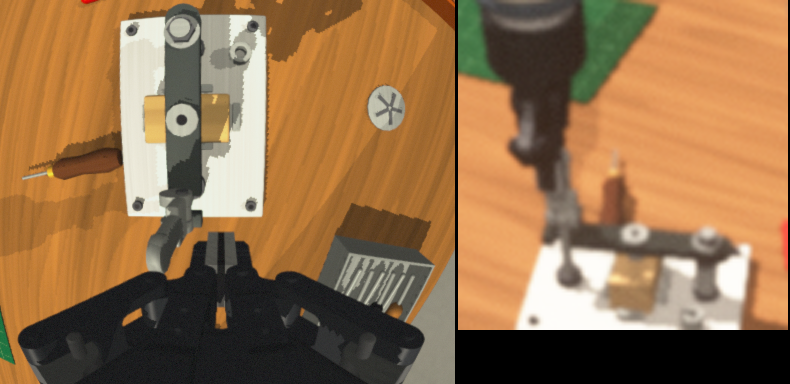

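The finger stands on the +x side of the upright lever (lever tip at about (160,250), fingertips at (220,235)), in line with it. Next I push it down along the lever's arc.

Call:
{"method": "step_arm", "body": {"motion": [{"claw": 0,"delta_pos": [0,-5,0],"turn": 0},{"claw": 0,"delta_pos": [0,-5,0],"turn": 0},{"claw": 0,"delta_pos": [0,-4,0],"turn": 0},{"claw": 0,"delta_pos": [0,-5,-0.3],"turn": 0},{"claw": 0,"delta_pos": [0,-5,-0.3],"turn": 0},{"claw": 0,"delta_pos": [0,-5,0],"turn": 0},{"claw": 0,"delta_pos": [0,-5,0.5],"turn": 0},{"claw": 0,"delta_pos": [0,-5,1],"turn": 0}]}}

```text
clock: 7.67
eef_pos: [590.4, -128.0, 160.5]
tcp_rot: [3.141, 0.0, 1.881]
contact_force: [0.5, 0.1, -0.5]
opening: -0.001
grasp_force: 0.5
```

Call:
{"method": "step_arm", "body": {"motion": [{"claw": 0,"delta_pos": [0,-5,1],"turn": 0},{"claw": 0,"delta_pos": [0,-4.5,1.2],"turn": 0},{"claw": 0,"delta_pos": [0,-4,1.9],"turn": 0},{"claw": 0,"delta_pos": [0,-4,2],"turn": 0},{"claw": 0,"delta_pos": [0,-3.6,2],"turn": 0}]}}

```text
clock: 8.08
eef_pos: [570.5, -134.3, 152.1]
tcp_rot: [3.141, 0.0, 1.881]
contact_force: [1.7, -0.0, 0.1]
opening: 0.004
grasp_force: 0.9
```

Call:
{"method": "step_arm", "body": {"motion": [{"claw": 0,"delta_pos": [0,-3.4,2.7],"turn": 0},{"claw": 0,"delta_pos": [0,-3.4,2.7],"turn": 0},{"claw": 0,"delta_pos": [0,-3.4,2.8],"turn": 0},{"claw": 0,"delta_pos": [0,-2.9,3.4],"turn": 0},{"claw": 0,"delta_pos": [0,-2.9,3.4],"turn": 0},{"claw": 0,"delta_pos": [0,-2.8,3.4],"turn": 0}]}}

```text
clock: 8.58
eef_pos: [553.0, -140.0, 133.8]
tcp_rot: [3.141, 0.0, 1.881]
contact_force: [4.0, 2.1, 2.2]
opening: 0.002
grasp_force: 1.9
```

```bash
python3 - <<'E'
from h import *
w=grab_frame("wrist");a=grab_frame("scene");s=sense();print(s["eef_pos"],s["tcp_rot"],s["contact_force"])
d=s["eef_pos"][:2]-[580,-63];t=.309;print(d@[np.cos(t),np.sin(t)],d@[-np.sin(t),np.cos(t)])
c=a["img"][100:210,175:285];c=cv2.resize(c,None,fx=3,fy=3,interpolation=cv2.INTER_CUBIC)
o=np.zeros((384,455+335,3),np.uint8);o[:,:455]=w["img"][:,30:485];o[:330,458:788]=c
cv2.imwrite("pics/c7.png",o[...,::-1])
E
```

```text
[ 551.94884972 -140.034855    133.24666851] [-3.14035211e+00 -4.97764875e-04  1.88074664e+00] [-0.51026308 -0.52437888  0.75703825]
-50.14936917898321 -64.8558146034676
```

View pics/c7.png

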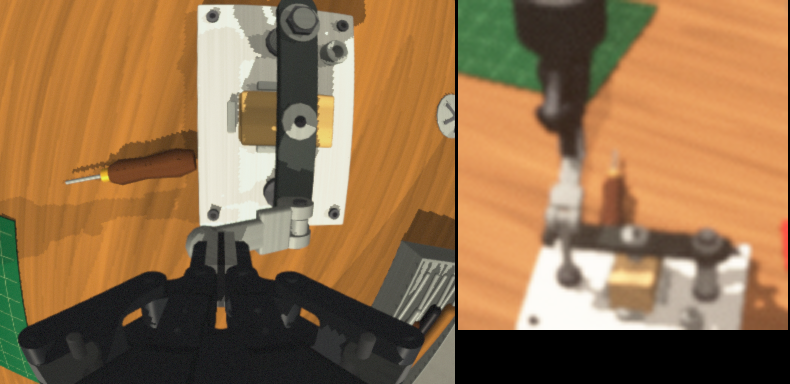

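The lever is about 0.4 rad from level, with its disc (200,240) under the fingertips. The strap is unmoved and the block is in its seat.

Call:
{"method": "step_arm", "body": {"motion": [{"claw": 0,"delta_pos": [0,-2,3.4],"turn": 0},{"claw": 0,"delta_pos": [0,-2,3.4],"turn": 0},{"claw": 0,"delta_pos": [0,-2,3.4],"turn": 0},{"claw": 0,"delta_pos": [0,-1.6,3.4],"turn": 0},{"claw": 0,"delta_pos": [0,-1.6,3.4],"turn": 0},{"claw": 0,"delta_pos": [0,-1.5,3.4],"turn": 0},{"claw": 0,"delta_pos": [0,0,2],"turn": 0},{"claw": 0,"delta_pos": [0,0,1],"turn": 0}]}}

```text
clock: 9.35
eef_pos: [542.1, -143.4, 110.0]
tcp_rot: [-3.141, -0.0, 1.881]
contact_force: [1.4, -0.8, 3.7]
opening: -0.003
grasp_force: 2.1
```

Call:
{"method": "step_arm", "body": {"motion": [{"claw": 0,"delta_pos": [0,0,1],"turn": 0},{"claw": 0,"delta_pos": [0,0,0],"turn": 0},{"claw": 0,"delta_pos": [0,0,0],"turn": 0}]}}

```text
clock: 9.6
eef_pos: [542.1, -143.4, 109.8]
tcp_rot: [-3.14, -0.0, 1.881]
contact_force: [-1.6, -1.1, 8.8]
opening: 0.004
grasp_force: 4.1
```

Call:
{"method": "step_arm", "body": {"motion": [{"claw": 0,"delta_pos": [0,0,1],"turn": 0},{"claw": 0,"delta_pos": [0,0,1],"turn": 0},{"claw": 0,"delta_pos": [0,0,1],"turn": 0},{"claw": 0,"delta_pos": [0,0,0],"turn": 0},{"claw": 0,"delta_pos": [0,0,0],"turn": 0}]}}

```text
clock: 10.02
eef_pos: [542.2, -143.6, 108.7]
tcp_rot: [-3.141, 0.0, 1.881]
contact_force: [-8.7, 1.5, 31.8]
opening: 0.001
grasp_force: 15.7
```

At 32 N it has stopped moving, so the lever is on its stop. I'll lift clear and check.

Call:
{"method": "step_arm", "body": {"motion": [{"claw": 0,"delta_pos": [0,0,-4],"turn": 0},{"claw": 0,"delta_pos": [0,0,-12],"turn": 0},{"claw": 0,"delta_pos": [0,0,-30],"turn": 0},{"claw": 0,"delta_pos": [0,0,-35],"turn": 0},{"claw": 0,"delta_pos": [0,-10,-30],"turn": 0},{"claw": 0,"delta_pos": [20,-25,-10],"turn": 0},{"claw": 0,"delta_pos": [20,-30,0],"turn": 0},{"claw": 0,"delta_pos": [20,-20,0],"turn": 0}]}}

```text
clock: 10.68
eef_pos: [440.8, -111.8, 228.0]
tcp_rot: [-3.14, -0.0, 1.88]
contact_force: [0.5, -0.4, 0.6]
opening: -0.002
grasp_force: 0.0
```

Call:
{"method": "step_arm", "body": {"motion": [{"claw": 0,"delta_pos": [10,-8,0],"turn": 0},{"claw": 0,"delta_pos": [0,0,0],"turn": 0},{"claw": 0,"delta_pos": [0,0,0],"turn": 0}]}}

```text
clock: 10.93
eef_pos: [433.0, -104.9, 227.9]
tcp_rot: [3.141, 0.001, 1.881]
contact_force: [0.4, -0.8, 0.3]
opening: -0.002
grasp_force: 0.0
```

```bash
python3 - <<'E'
from h import *
import pickle
w=grab_frame("wrist");a=grab_frame("scene");s=sense();print(s["clock"],s["eef_pos"],s["contact_force"])
pickle.dump((w,a),open("f8.pkl","wb"))
c=a["img"][130:210,185:285];c=cv2.resize(c,None,fx=4,fy=4,interpolation=cv2.INTER_CUBIC)
o=np.zeros((384,795,3),np.uint8);o[:,:394]=w["img"][:,118:512];o[:320,395:795]=c
cv2.imwrite("pics/c8.png",o[...,::-1])
E
```

```text
11.0333 [ 434.02219486 -105.30247614  227.76356239] [-0.15676031  0.55258693  0.28641404]
```

View pics/c8.png

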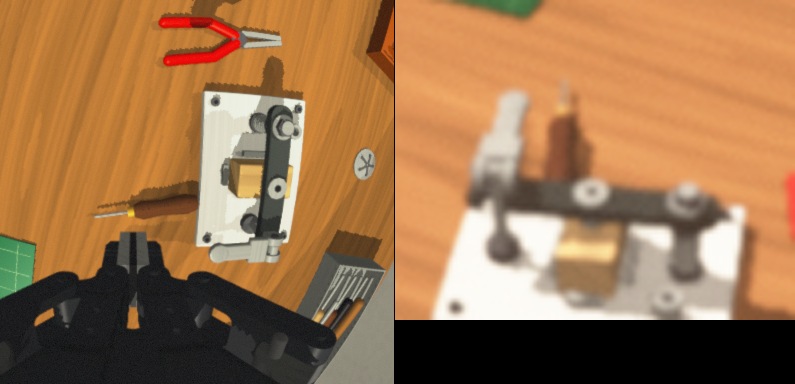

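The lever lies level, pointing to the fixture's -x (disc at about (221,254) in the wrist view). The strap is across the block, the block is seated, and the loose things are unmoved. I'll check the height of the lever's tip.

```bash
python3 - <<'E'
from h import *
import pickle
w,a=pickle.load(open("f8.pkl","rb"))
X=tri(ray(w,339,254,True),ray(a,(118.5)/4-.5+185,(108.5)/4-.5+130));d=X[:2]-[580,-63];t=.309
print(X,d@[np.cos(t),np.sin(t)],d@[-np.sin(t),np.cos(t)])
N=onz(w,118+286,129,91,True);B=onz(w,118+277.5,188.5,84,True);print(np.arctan2((B-N)[0],-(B-N)[1]))
E
```

```text
[ 542.47927516 -144.57453177   97.00077988] -60.550990817334146 -66.30072802660395
0.31989218874047565
```

```bash
python3 -c "
from rig import *
print(sign_off())"
```

```text
the job is handed in; nothing more can be done
None
```

The strap is home against the cam stud (aligned with the plate to about 0.005 rad), the lever was pressed to its stop at 32 N, the block is still in its seat, the arm is clear of the jig, and the job was handed in at about 11 s.

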